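Swap two finned power modules between comb nests

TASK

The two finned power modules have been loaded in each other's nests: swap them, so that the blue module sits in the blue nest and the yellow module in the yellow nest, upright and fully home with its fins slid down between the nest's comb fins. Stand one aside on a clear patch of the table meanwhile; put the modules down gently, never drop or tip them, and leave everything else standing where it is.

Things in the scene. Friction and masses are not known exactly. Their poses are not given: they have to be found in the camera images.
- module_blue: The blue power module on a finned heat sink, 0.5 kg, 80 mm high: four fins along its x, 100 mm long, 5 thick, 32 deep, at y = -27, -9, 9, 27 mm; plate 100 (x) by 74 by 8 mm; centred on it a blue block 60 (x) by 46 (y) by 40 mm, the part to grip. Origin: centre of the underside (fin bottoms), z up. Stands safely on a flat surface. Starts in the other colour's nest; alike when turned half round.
- module_yellow: The yellow power module on a finned heat sink, 0.5 kg, 80 mm high: four fins along its x, 100 mm long, 5 thick, 32 deep, at y = -27, -9, 9, 27 mm; plate 100 (x) by 74 by 8 mm; centred on it a yellow block 60 (x) by 46 (y) by 40 mm, the part to grip. Origin: centre of the underside (fin bottoms), z up. Stands safely on a flat surface. Starts in the other colour's nest; alike when turned half round.
- nest_blue: The blue base plate of a comb nest, fixed to the table (place varies), 128 (x) by 104 by 10 mm. Three fins along its x, 92 mm long, 7 thick, at y = -18, 0, 18, rounded tops 38 mm above the table, fit between the module's fins with 3 mm free each side. Origin: centre of its underside, on the table, z up.
- nest_yellow: The yellow base plate of a comb nest, fixed to the table (place varies), 128 (x) by 104 by 10 mm. Three fins along its x, 92 mm long, 7 thick, at y = -18, 0, 18, rounded tops 38 mm above the table, fit between the module's fins with 3 mm free each side. Origin: centre of its underside, on the table, z up.
- nest_blue_seat (a point): Seat of the blue nest: centre of its plate's top, 10 mm above the table, axes as the nest's. A module fully home has its origin here, x along the nest's x (either way round). End stops, 12 mm above the plate, leave it 3 mm play each way along x.
- nest_blue_post (a point): Top of the blue nest's dark sensor post, 24 (x) by 16 (y) mm, 105 mm above the table, at y = +82 mm in the nest's frame, on a tab that reaches y = +94 mm.
- nest_yellow_seat (a point): Seat of the yellow nest: centre of its plate's top, 10 mm above the table, axes as the nest's. A module fully home has its origin here, x along the nest's x (either way round). End stops, 12 mm above the plate, leave it 3 mm play each way along x.
- nest_yellow_post (a point): Top of the yellow nest's dark sensor post, 24 (x) by 16 (y) mm, 105 mm above the table, at y = +82 mm in the nest's frame, on a tab that reaches y = +94 mm.
- column: Tall steel column between the nests, fixed (its place varies): shaft 26 mm in diameter, black cap 36 mm in diameter, foot disc 64 mm in diameter, 260 mm high. Origin: centre of its foot, on the table.
- jaw_block: Bystander: dark steel jaw block, 70 (x) by 50 (y) by 65 mm with a slot across its top, somewhere on the middle line of the table, before or behind the column. Loose. Origin: centre of its underside.
- bracket: Bystander: L-shaped aluminium sensor bracket, 60 by 40 by 75 mm. Loose. Origin: centre of its underside.
- grease_can: Bystander: green can, 56 mm in diameter, 85 mm high. Loose. Origin: centre of its underside.
- valve: Bystander: solenoid valve, 62 by 30 by 72 mm. Loose. Origin: centre of its underside.
- cylinder: Bystander: compact pneumatic cylinder standing up, 52 by 52 mm, 90 mm high with its rod. Loose. Origin: centre of its underside.
Not all that is in view belongs to the job. Leave any purple look-alike of the module_yellow alone. What is shaped like the module_blue but pink is not meant.

How it is judged:
By the outcome, as a careful person would: the job done as asked, in the order asked, and still so for the second after the job is handed in, with the robot touching nothing.
It also fails if it takes over 72 s, if anything falls off the work surface, if the arm or the gripper's body presses on something with over 40 N, if the wrist force passes 120 N, or if a joint passes its speed limit or range.

ROBOT

A 7-joint arm with a two-finger parallel gripper is mounted at the origin on the work surface. World frame = base frame: x ahead of the robot, y to its left, z up, the work surface at z = 0. Lengths are in mm, angles in rad, forces in N, time in s.
With the tool pointing down it reaches from about 400 to 850 mm from the base axis. Payload 10.4 kg.
Tool frame: the origin (TCP) lies midway between the tips of the shut fingers; the grasp point (between the pads) lies 19 mm behind it; z points along the fingers, y is the direction in which the jaws open and shut (so a half turn about z gives the same grasp; the last joint's range is limited). The gripper opens to 85 mm and grips with 20 to 120 N. Pads are 22 mm wide; open, the fingers measure 114 mm over their backs; the gripper's body (76 mm by 85 mm) begins 54 mm behind the grasp point. The pads swing forward as they close: fully open they stand 13 mm farther back than shut.
Start: joints at [1.259, 0.332, -0.065, 1.46, 0.022, 1.35, -0.088], TCP at [178.023, -599.132, 231.338] pointing down, gripper open.
Joint ranges: [-2.6, 2.6], [-0.5, 2.12], [-1.47, 1.34], [0.16, 2.42], [-1.27, 4.41], [0.06, 2.06], [-2.6, 2.6]. Speed limits (rad/s): [2.22, 2.22, 2.79, 2.79, 3.14, 3.14, 3.14].

INTERFACE

Orientations are given as a unit quaternion [x, y, z, w].
In Python, from rig import get_state, capture, camera_params, close_job gives the robot as it stands.
- The arm moves only by the shell command python3 -m pendant 'ROWS' [FORCE]. ROWS is text: rows parted by semicolons, each of 5 numbers parted by spaces: the shift along the world's x, y, z in m, then the turn about the world's z in degrees, then the gripper's target within -1 to 1 (shut at 1, half-way at 0, fully open at -1). In form: x y z roll claw; .... A call has 1 to 10 rows; each row is the pose to reach, as a shift and turn from the pose commanded when the call began; what a row does not reach only later rows make up. A row lasts 1/10 s, in which the tool goes at most 50 mm and 8.59 degrees, less where a joint would pass 70% of its speed; a pose out of reach is approached as far as the arm can. A call with a gripper value outside its range is refused whole. The fingers move at their own pace and stop on an object; FORCE is the grip in N (left out, the last holds). Time passes only in rows, so rows that repeat a pose let the fingers close. It gives the time, the measured TCP pose, the force and the opening at its end, in the units of the state.
- get_state(): the state, without advancing time (a new reading comes with each control period).
- capture(name): name is "scene" or "top"; returns (picture, depth): 400x640x3 uint8, red, green, blue; 400x640 float32, mm along the optical axis (not along the pixel's ray), 0 where there is no reading.
- camera_params(name): a dict with "fx", "fy", "cx", "cy" (pixels), "R" (3x3) and "t" (3): a world point X has camera coordinates R X + t. Camera axes: x right, y down, z forward; pixel columns grow to the right and rows downward; lengths in mm; the calibration is good to about 2 mm. A picture is of the moment at which its call begins. camera_params takes no time and is no camera call.
- close_job(): hands the job in, once; it reports no verdict.
The state is a dict: "time_s": time; "qpos": joint angles; "joint_vel": joint speeds; "tau": joint torques, N m; "ee_pos": TCP position; "ee_rot": TCP orientation; "wrist_force": force on the tool from outside, world axes, zero at the start; "moment": the same for the moment, N m; "opening": opening from 0.0 (shut) to 1.0 (fully open).
Only numpy, scipy, OpenCV 4.12 (cv2) and the standard library are available. Lean on these libraries where they do the work, as an engineer would, in place of code of your own. Each camera call takes 0.05 s, during which the arm holds its last target. There are 200 camera calls.

## Working session

There is one attempt and no reset: what is moved stays moved. The work goes in short steps, Python scripts to look and compute and a shell command to move; the robot and the scene stay as the last step left them, time stands still between calls to the robot, and variables do not carry over. Pictures are saved under pics/ and viewed, about 8 in all and at most 12, crops included, and the job is handed in when it is done.

```bash
mkdir -p pics; cat > h.py <<'E'
import numpy as np, cv2
from rig import *
def snap(n,f):
    p,d=capture(n); cv2.imwrite(f'pics/{f}.png',p[:,:,::-1]); np.savez(f'pics/{f}.npz',p=p,d=d); return p,d
def pts(n,d):
    c=camera_params(n); R=np.array(c['R']);t=np.array(c['t'])
    v,u=np.mgrid[0:400,0:640]
    P=np.stack([(u-c['cx'])/c['fx']*d,(v-c['cy'])/c['fy']*d,d],-1)
    return (P-t)@R
E
python3 - <<'E'
from h import *
for n in('scene','top'):
    snap(n,n+'0'); c=camera_params(n); print(n,c['fx'],np.round(-np.array(c['R']).T@np.array(c['t'])),np.round(c['R'],2).tolist())
s=get_state();print(s)
E
```

```text
scene 450.25352658950067 [1587.  379. 1092.] [[-0.34, 0.94, 0.0], [0.63, 0.23, -0.74], [-0.7, -0.25, -0.67]]
top 364.95092601812485 [ 444.   19. 1291.] [[0.02, -1.0, 0.01], [-0.99, -0.02, -0.11], [0.11, -0.01, -0.99]]
{'time_s': 0.1, 'qpos': array([ 1.25940061,  0.33279641, -0.06471808,  1.46079988,  0.02160182,
        1.34989782, -0.08849682]), 'joint_vel': array([ 1.96047667e-04, -2.47973780e-03, -8.96135006e-05, -1.66154602e-03,
       -2.77004727e-04, -3.50713540e-04, -1.13985203e-03]), 'tau': array([ 9.56762269e-04, -6.26747775e+01,  4.92671435e-02, -3.92429674e+01,
        1.64956274e-02,  6.83566206e-03, -3.62579897e-05]), 'ee_pos': array([ 177.91892676, -598.81776127,  230.63062243]), 'ee_rot': array([ 9.89589769e-01,  1.43915688e-01, -1.10662722e-04, -5.92717130e-04]), 'wrist_force': array([ 0.16612908,  0.57262578, -0.23785581]), 'moment': array([0.00114131, 0.04594114, 0.03773204]), 'opening': 0.9970338126766277}
```

View pics/top0.png

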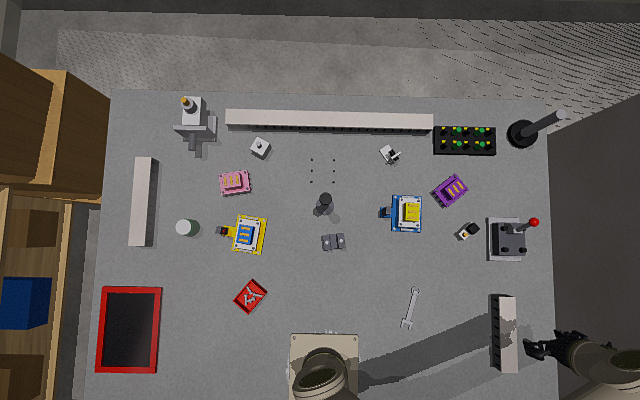

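View pics/scene0.png

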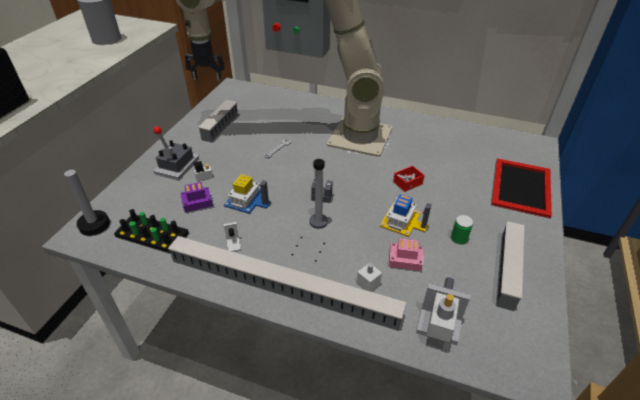

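The top view shows the blue-block module in the yellow nest at (248,235) and the yellow-block module in the blue nest at (410,213). The posts are at (222,231) and (385,212), the column at (323,203) and the jaw block at (333,242). The look-alikes to leave alone are pink at (235,182) and purple at (450,190). Neither sits in a nest and both are the wrong colour. Next I'll measure and view one enlarged crop to confirm.

```bash
python3 - <<'E'
from h import *
p,d=[np.load('pics/top0.npz')[k] for k in 'pd']; ps,ds=[np.load('pics/scene0.npz')[k] for k in 'pd']
cv2.imwrite('pics/crop.png',np.vstack([cv2.resize(p[140:270,200:480,::-1],(784,364),interpolation=cv2.INTER_CUBIC)]))
W={'top':pts('top',d),'scene':pts('scene',ds)}; I={'top':p,'scene':ps}
def rect(xy):
    r=cv2.minAreaRect(xy.astype(np.float32)); return np.round(r[0],1),np.round(r[1],1),round(r[2],1)
w=W['top']
for nm,(u,v) in dict(bmod=(248,235),ymod=(410,213),column=(323,203),jaw=(333,242),pink=(235,182),purple=(450,190),can=(187,228),valve=(467,231),red=(250,296),br=(390,154),cyl=(260,147),wrench=(410,308)).items(): print(nm,np.round(w[v,u]))
for n in W:
  w=W[n]; hsv=cv2.cvtColor(I[n],cv2.COLOR_RGB2HSV); 
  for nm,c in (('Nyellow',w0:=W['top'][235,248]),('Nblue',W['top'][213,410])):
    near=np.hypot(w[...,0]-c[0],w[...,1]-c[1])<85
    for z0,z1 in((84,97),(44,57)):
        m=near&(w[...,2]>z0)&(w[...,2]<z1); m=m&(np.hypot(w[...,0]-c[0],w[...,1]-c[1])<66)
        q=w[m]; print(n,nm,z0,len(q),q.mean(0).round(1),*rect(q[:,:2]))
    m=near&(w[...,2]>4)&(w[...,2]<16)
    h=hsv[...,0];col=((h>20)&(h<35) if nm=='Nyellow' else (h>95)&(h<125))&(hsv[...,1]>120)
    q=w[m&col]; print(n,nm,'plate',len(q),q.mean(0).round(1),*rect(q[:,:2]))
    m=(np.hypot(w[...,0]-c[0],w[...,1]-c[1])<110)&(w[...,2]>98)&(w[...,2]<112); q=w[m]; print('post',len(q),q.mean(0).round(1) if len(q) else '')
  c=W['top'][203,323]; m=(np.hypot(w[...,0]-c[0],w[...,1]-c[1])<80)&(w[...,2]>245)&(w[...,2]<275);q=w[m];print('colcap',len(q),q.mean(0).round(1) if len(q) else '')
E
```

```text
bmod [442. 259.  87.]
ymod [ 526. -272.   88.]
column [537.  17. 260.]
jaw [424. -21.  28.]
pink [617. 312.  78.]
purple [ 608. -411.   76.]
can [460. 460.  83.]
valve [ 472. -481.   36.]
red [233. 260.   0.]
br [ 733. -213.   49.]
cyl [741. 236.  67.]
wrench [ 205. -292.    5.]
top Nyellow 84 257 [445.2 270.7  88.9] [445.4 270.9] [45.9 59.7] 82.3
top Nyellow 44 354 [445.1 265.7  49. ] [445.1 270.9] [74.9 99.7] 82.0
top Nyellow plate 359 [446.  268.5   9.1] [446.1 281.4] [122.5 128.5] 83.3
post 39 [456.4 353.2 104.2]
top Nblue 84 248 [ 532.2 -278.3   88.6] [ 532.  -278.6] [46.7 60. ] 86.0
top Nblue 44 333 [ 529.9 -273.2   48.6] [ 532.1 -279.3] [ 73.8 100. ] 87.4
top Nblue plate 328 [ 527.2 -249.5    8.6] [ 532.  -259.5] [142.3 127.5] 87.2
post 34 [ 533.6 -196.5  104.1]
colcap 126 [551.   10.7 258.3]
scene Nyellow 84 178 [452.3 270.3  88.7] [450.1 270. ] [46.  65.7] 83.4
scene Nyellow 44 236 [468.5 272.1  49.2] [451.8 269.5] [ 75.1 101.9] 83.7
scene Nyellow plate 282 [469.8 290.5   8.8] [469.  281.1] [ 96.4 156.6] 35.0
post 30 [462.1 351.6 103. ]
scene Nblue 84 163 [ 539.6 -279.    89.2] [ 535.8 -278.1] [47.8 66.9] 88.6
scene Nblue 44 207 [ 552.1 -268.6   49.2] [ 536.2 -279.1] [ 74.8 105.2] 86.4
scene Nblue plate 207 [ 554.5 -243.     8.7] [ 556.  -257.5] [ 94.9 137.6] 51.2
post 29 [ 538.9 -196.6  102.9]
colcap 97 [559.8  10.9 256.5]
```

View pics/crop.png

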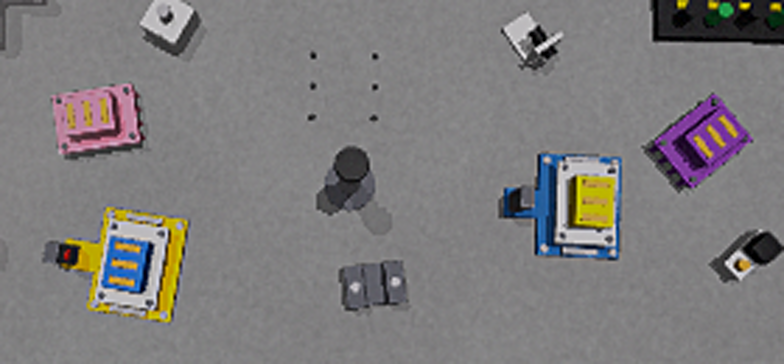

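The crop confirms it: the two nested modules are the ones meant, and the pink and purple ones stand free on the table. I'll take the yellow module first. Its nest (blue) is at about (532,-279) with its y axis at 87.3°, so the tool has to turn +160.8°.

```bash
python3 -m pendant '0.17 0.16 0 80 -1;0.17 0.16 0 80 -1;0.17 0.16 0 80 -1;0.17 0.16 0 80 -1;0.17 0.16 0 80 -1;0.17 0.16 0 80 -1;0.17 0.16 0 80 -1;0.17 0.16 0 80 -1;0.17 0.16 0 80 -1;0.17 0.16 0 80 -1' 40
python3 -m pendant '0.184 0.16 -0.06 80.8 -1;0.184 0.16 -0.06 80.8 -1;0.184 0.16 -0.06 80.8 -1;0.184 0.16 -0.06 80.8 -1;0.184 0.16 -0.06 80.8 -1;0.184 0.16 -0.06 80.8 -1;0.184 0.16 -0.06 80.8 -1;0.184 0.16 -0.06 80.8 -1;0.184 0.16 -0.06 80.8 -1;0.184 0.16 -0.06 80.8 -1'
python3 -c "
from h import *
s=get_state();print(s['qpos'].round(2),s['ee_rot'].round(3))"
```

```text
time_s: 1.1
ee_pos: [347.8, -439.0, 231.0]
ee_rot: [0.663, 0.748, 0.0, -0.0]
wrist_force: [0.4, -0.9, 0.5]
opening: 1.0
time_s: 2.1
ee_pos: [531.8, -279.1, 170.9]
ee_rot: [0.02, 1.0, 0.0, -0.0]
wrist_force: [-0.2, -0.4, 0.1]
opening: 1.002
[ 0.94  0.4  -0.67  1.58  0.25  1.26  1.76] [ 0.02  1.    0.   -0.  ]
```

```bash
python3 -m pendant '0 0 -0.04 0 -1;0 0 -0.07 0 -1;0 0 -0.09 0 -1;0 0 -0.10 0 -1;0 0 -0.106 0 -1;0 0 -0.111 0 -1;0 0 -0.116 0 -1;0 0 -0.116 0 -1'
python3 -m pendant '0 0 0 0 0;0 0 0 0 0.3;0 0 0 0 1;0 0 0 0 1;0 0 0 0 1;0 0 0 0 1;0 0 0 0 1;0 0 0 0 1' 40
python3 -c "
from h import *
s=get_state();print(s['qpos'].round(2),s['ee_rot'].round(4),s['moment'].round(2))
snap('scene','s1')"
```

```text
time_s: 2.9
ee_pos: [532.1, -279.2, 55.3]
ee_rot: [0.023, 1.0, -0.0, 0.0]
wrist_force: [0.2, 0.1, 0.3]
opening: 1.0
time_s: 3.7
ee_pos: [532.3, -279.4, 55.9]
ee_rot: [0.023, 1.0, -0.0, 0.0]
wrist_force: [-1.9, -0.5, 5.1]
opening: 0.534
[ 0.9   0.52 -0.63  1.68  0.34  1.05  1.69] [ 2.320e-02  9.997e-01 -3.000e-04  3.000e-04] [0.01 0.26 0.1 ]
```

View pics/s1.png

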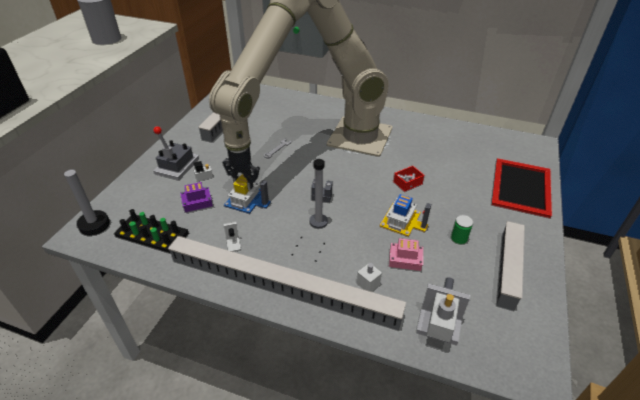

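The arm has gripped the yellow block at scene (240,185), with an opening of 45 mm, which matches the block. Lift.

```bash
python3 -m pendant '0 0 0.005 0 1;0 0 0.015 0 1;0 0 0.03 0 1;0 0 0.05 0 1;0 0 0.08 0 1;0 0 0.11 0 1;0 0 0.125 0 1;0 0 0.125 0 1' 60
python3 -m pendant '-0.03 0.02 0 0 1;-0.065 0.045 0 0 1;-0.1 0.07 0 0 1;-0.12 0.085 0 0 1;-0.132 0.089 0 0 1;-0.132 0.089 -0.02 0 1;-0.132 0.089 -0.05 0 1;-0.132 0.089 -0.08 0 1;-0.132 0.089 -0.1 0 1;-0.132 0.089 -0.11 0 1'
python3 -c "
from h import *
s=get_state();print(s['qpos'].round(2),s['ee_rot'].round(4),s['moment'].round(2))
p,d=snap('top','t1');cv2.imwrite('pics/t1c.png',cv2.resize(p[160:330,290:470,::-1],None,fx=3,fy=3))"
```

```text
time_s: 4.55
ee_pos: [533.2, -279.4, 183.0]
ee_rot: [0.023, 1.0, -0.001, 0.002]
wrist_force: [-0.6, 0.3, -4.8]
opening: 0.531
time_s: 5.55
ee_pos: [398.1, -189.2, 67.6]
ee_rot: [0.023, 1.0, 0.001, -0.002]
wrist_force: [-0.0, -0.1, -3.6]
opening: 0.531
[ 1.04  0.17 -0.73  2.07  0.14  0.95  1.76] [ 0.023   0.9997  0.0013 -0.0018] [0.01 0.03 0.01]
```

View pics/t1c.png

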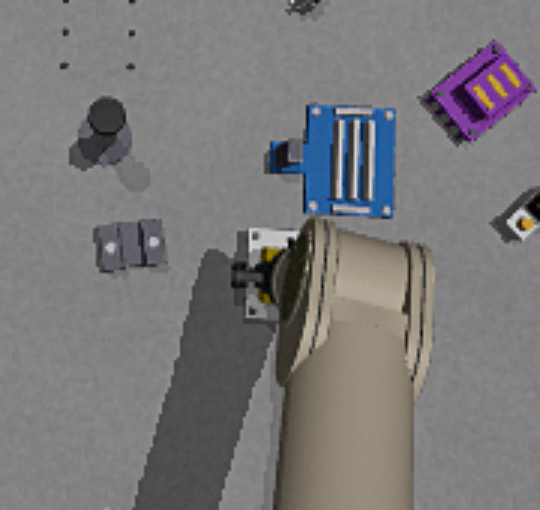

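The blue nest is empty with its comb visible at crop (355,160), and the module hangs about 22 mm above a clear patch. Lower gently.

```bash
python3 -m pendant '0 0 -0.006 0 1;0 0 -0.011 0 1;0 0 -0.015 0 1;0 0 -0.018 0 1;0 0 -0.02 0 1;0 0 -0.021 0 1;0 0 -0.0215 0 1;0 0 -0.022 0 1;0 0 -0.022 0 1'
python3 - <<'E'
from h import *
d0=np.load('pics/top0.npz')['d'];z=np.load('pics/t1.npz');w=pts('top',z['d']);p=z['p']
near=(abs(w[...,0]-532)<80)&(abs(w[...,1]+279)<60)
m=near&(w[...,2]>28)&(w[...,2]<44); q=w[m]
print(len(q),q.mean(0).round(1),cv2.minAreaRect(q[:,:2].astype(np.float32)))
# each fin: line fits
g=m.astype(np.uint8); n,l=cv2.connectedComponents(g)
for i in range(1,n):
    a=w[l==i]
    if len(a)>20: vx,vy,x,y=cv2.fitLine(a[:,:2].astype(np.float32),cv2.DIST_L2,0,.01,.01).ravel();print(len(a),x,y,np.degrees(np.arctan(vy/vx)))
hsv=cv2.cvtColor(p,cv2.COLOR_RGB2HSV);near=(abs(w[...,0]-532)<80)&(abs(w[...,1]+279)<55)
m=near&(w[...,2]<18)&(hsv[...,0]>95)&(hsv[...,0]<125)&(hsv[...,1]>120);q=w[m];print(len(q),cv2.minAreaRect(q[:,:2].astype(np.float32)))
E
```

```text
time_s: 6.5
ee_pos: [400.0, -190.2, 48.4]
ee_rot: [0.023, 1.0, 0.0, 0.0]
wrist_force: [-0.4, 0.4, -3.2]
opening: 0.531
193 [ 532.6 -278.7   34.6] ((530.6369018554688, -278.6250915527344), (43.209171295166016, 90.04829406738281), 89.07418823242188)
60 536.0564 -259.99194 -1.9571594
66 533.5376 -277.92087 -2.7394545
67 528.67883 -296.08496 -1.6985295
670 ((530.785400390625, -277.2618103027344), (107.24382781982422, 128.32740783691406), 88.67802429199219)
```

```bash
python3 -m pendant '0 0 -0.001 0 1;0 0 -0.002 0 1;0 0 -0.003 0 1;0 0 -0.003 0 1;0 0 -0.003 0 1'
```

```text
time_s: 7.0
ee_pos: [400.3, -190.2, 45.9]
ee_rot: [0.023, 1.0, -0.0, 0.0]
wrist_force: [-3.4, 2.0, 6.4]
opening: 0.529
```

It's on the table. Release, retreat and go to the blue module.

```bash
python3 -m pendant '0 0 0 0 0;0 0 0 0 -0.5;0 0 0 0 -1;0 0 0 0 -1;0 0 0.01 0 -1;0 0 0.04 0 -1;0 0 0.08 0 -1;0 0 0.12 0 -1;0 0 0.14 0 -1;0 0 0.14 0 -1'
python3 -m pendant '0 0.04 0 0 -1;0 0.09 0 -1 -1;0.005 0.14 0 -2 -1;0.01 0.19 0 -3 -1;0.015 0.24 0 -4.8 -1;0.02 0.29 0 -4.8 -1;0.03 0.34 0 -4.8 -1;0.04 0.39 0 -4.8 -1;0.045 0.43 0 -4.8 -1;0.045 0.461 0 -4.8 -1'
python3 -m pendant '0 0 0 0 -1;0 0 0 0 -1'
python3 - <<'E'
from h import *
s=get_state();print(s['ee_pos'].round(1),s['qpos'].round(2),s['ee_rot'].round(4))
p,d=snap('top','t2');w=pts('top',d)
m=(np.hypot(w[...,0]-400,w[...,1]+190)<60)
for z0,z1 in((74,90),(33,47)):
    q=w[m&(w[...,2]>z0)&(w[...,2]<z1)];print(len(q),q.mean(0).round(1),cv2.minAreaRect(q[:,:2].astype(np.float32)))
E
```

```text
time_s: 8.0
ee_pos: [401.7, -190.7, 188.9]
ee_rot: [0.023, 1.0, -0.002, 0.002]
wrist_force: [0.4, 0.7, -1.0]
opening: 1.0
time_s: 9.0
ee_pos: [444.5, 273.7, 184.3]
ee_rot: [0.064, 0.998, 0.001, -0.001]
wrist_force: [0.4, -0.2, 0.1]
opening: 0.997
time_s: 9.2
ee_pos: [444.1, 271.6, 184.7]
ee_rot: [0.064, 0.998, 0.0, -0.001]
wrist_force: [0.3, -0.3, -0.2]
opening: 0.999
[444.1 271.6 184.7] [ 0.38  0.35 -1.2   1.75  0.34  1.27  0.55] [ 6.37e-02  9.98e-01  1.00e-04 -9.00e-04]
250 [ 400.7 -188.6   78.7] ((401.17877197265625, -188.52767944335938), (45.92611312866211, 59.844757080078125), 84.99612426757812)
366 [ 401.1 -184.9   38.8] ((400.6468200683594, -188.39634704589844), (74.17902374267578, 100.0566177368164), 87.10298156738281)
```

```bash
python3 -m pendant '0.001 -0.002 -0.04 0 -1;0.001 -0.002 -0.08 0 -1;0.001 -0.002 -0.1 0 -1;0.001 -0.002 -0.112 0 -1;0.001 -0.002 -0.119 0 -1;0.001 -0.002 -0.124 0 -1;0.001 -0.002 -0.129 0 -1;0.001 -0.002 -0.129 0 -1'
python3 -m pendant '0 0 0 0 0;0 0 0 0 0.3;0 0 0 0 1;0 0 0 0 1;0 0 0 0 1;0 0 0 0 1;0 0 0 0 1;0 0 0 0 1' 40
python3 -c "
from h import *
s=get_state();print(s['ee_rot'].round(4),s['qpos'].round(2))"
```

```text
time_s: 10.05
ee_pos: [446.2, 268.8, 56.4]
ee_rot: [0.065, 0.998, 0.0, 0.0]
wrist_force: [-0.0, 0.6, 0.6]
opening: 1.003
time_s: 10.85
ee_pos: [446.3, 269.2, 56.8]
ee_rot: [0.065, 0.998, 0.0, 0.0]
wrist_force: [-0.3, 0.3, 5.3]
opening: 0.533
[6.500e-02 9.979e-01 2.000e-04 3.000e-04] [ 0.26  0.51 -1.07  1.88  0.51  1.06  0.43]
```

Gripped. Lift and carry in front of the column.

```bash
python3 -m pendant '0 0 0.005 0 1;0 0 0.015 0 1;0 0 0.03 0 1;0 0 0.05 0 1;0 0 0.08 0 1;0 0 0.11 0 1;0 0 0.135 0 1;0 0 0.14 0 1;-0.01 -0.03 0.14 0 1;-0.02 -0.07 0.14 0 1' 60
python3 -m pendant '-0.005 -0.04 0 0 1;-0.01 -0.08 0 0 1;-0.01 -0.12 0 0 1;-0.01 -0.16 0 0 1;-0.01 -0.2 0 1 1;-0.01 -0.24 0 2 1;-0.01 -0.28 0 3 1;0 -0.32 0 4 1;0.02 -0.355 0 5.1 1;0.04 -0.385 0 5.1 1'
python3 -m pendant '0.02 -0.025 0 0 1;0.035 -0.05 0 0 1;0.05 -0.075 0 0 1;0.06 -0.09 0 0 1;0.066 -0.094 0 0 1;0.066 -0.094 0 0 1;0.066 -0.094 0 0 1;0.066 -0.094 0 0 1'
python3 -c "
from h import *
s=get_state();print(s['ee_pos'].round(1),s['ee_rot'].round(4),s['qpos'].round(2))
p,d=snap('top','t3');z=pts('top',d);cv2.imwrite('pics/t3.png',cv2.resize(p[180:270,200:290,::-1],None,fx=5,fy=5))
w=z;m=(abs(w[...,0]-445)<70)&(abs(w[...,1]-270)<50)&(w[...,2]>28)&(w[...,2]<44); q=w[m]
print(len(q),q.mean(0).round(1),cv2.minAreaRect(q[:,:2].astype(np.float32)))
n,l=cv2.connectedComponents(m.astype(np.uint8))
for i in range(1,n):
    a=w[l==i]
    if len(a)>20: vx,vy,x,y=cv2.fitLine(a[:,:2].astype(np.float32),cv2.DIST_L2,0,.01,.01).ravel();print(len(a),x,y,np.degrees(np.arctan(vy/vx)))
"
```

```text
time_s: 11.85
ee_pos: [425.8, 203.3, 196.1]
ee_rot: [0.063, 0.998, 0.001, -0.001]
wrist_force: [1.0, -1.0, -2.8]
opening: 0.531
time_s: 12.85
ee_pos: [466.7, -185.0, 195.8]
ee_rot: [0.021, 1.0, -0.0, -0.001]
wrist_force: [0.0, 0.5, -3.0]
opening: 0.532
time_s: 13.65
ee_pos: [532.7, -275.5, 196.8]
ee_rot: [0.02, 1.0, 0.0, -0.0]
wrist_force: [-0.7, -0.6, -3.6]
opening: 0.532
[ 532.7 -275.5  196.8] [ 1.970e-02  9.998e-01  1.000e-04 -1.000e-04] [ 1.07  0.43 -0.86  1.54  0.33  1.32  1.7 ]
197 [445.2 271.3  35.7] ((445.3289489746094, 271.7721862792969), (42.96723556518555, 90.97042083740234), 82.20677185058594)
65 447.76044 289.11438 -7.8773055
67 443.91153 271.467 -7.905129
65 443.9695 253.3887 -7.912777
```

```bash
python3 -m pendant '0 -0.004 -0.03 0 1;0 -0.004 -0.06 0 1;0 -0.004 -0.085 0 1;0 -0.004 -0.1 0 1;0 -0.004 -0.104 0 1;0 -0.004 -0.104 0 1;0 -0.004 -0.104 0 1;0 -0.004 -0.104 0 1'
python3 -m pendant '0 0 -0.002 0 1;0 0 -0.004 0 1;0 0 -0.006 0 1;0 0 -0.008 0 1;0 0 -0.01 0 1;0 0 -0.012 0 1;0 0 -0.012 0 1;0 0 -0.012 0 1'
python3 -c "
from h import *
s=get_state();print(s['ee_pos'].round(1),s['wrist_force'].round(1),s['moment'].round(2))"
```

```text
time_s: 14.5
ee_pos: [533.7, -280.9, 94.0]
ee_rot: [0.02, 1.0, -0.0, 0.001]
wrist_force: [0.5, -0.6, -3.4]
opening: 0.53
time_s: 15.3
ee_pos: [533.0, -280.6, 80.6]
ee_rot: [0.02, 1.0, 0.0, 0.0]
wrist_force: [0.1, -0.0, -3.5]
opening: 0.528
[ 533.  -280.6   80.6] [ 0.1 -0.  -3.5] [ 0.01  0.01 -0.03]
```

The fins have entered the comb without contact. I'll shift y by +1 mm and lower the rest.

```bash
python3 -m pendant '0 0.001 -0.003 0 1;0 0.001 -0.006 0 1;0 0.001 -0.009 0 1;0 0.001 -0.012 0 1;0 0.001 -0.015 0 1;0 0.001 -0.018 0 1;0 0.001 -0.02 0 1;0 0.001 -0.021 0 1;0 0.001 -0.022 0 1'
python3 -m pendant '0 0 -0.0007 0 1;0 0 -0.0014 0 1;0 0 -0.002 0 1;0 0 -0.002 0 1'
```

```text
time_s: 16.2
ee_pos: [533.1, -279.6, 58.6]
ee_rot: [0.02, 1.0, 0.0, 0.0]
wrist_force: [0.1, -0.2, -3.7]
opening: 0.529
time_s: 16.6
ee_pos: [533.0, -279.6, 57.0]
ee_rot: [0.02, 1.0, 0.0, 0.0]
wrist_force: [-2.0, 1.0, -0.2]
opening: 0.528
```

```bash
python3 -m pendant '0 0 -0.0007 0 1;0 0 -0.001 0 1;0 0 -0.001 0 0;0 0 -0.001 0 -0.5;0 0 -0.001 0 -1;0 0 -0.001 0 -1;0 0 0.01 0 -1;0 0 0.04 0 -1;0 0 0.08 0 -1;0 0 0.12 0 -1'
python3 -m pendant '0 0 0.01 0 -1;-0.03 0.02 0.01 -0.4 -1;-0.065 0.045 0.01 -0.4 -1;-0.1 0.07 0.01 -0.4 -1;-0.12 0.085 0.01 -0.4 -1;-0.133 0.089 0.01 -0.4 -1;-0.133 0.089 0.01 -0.4 -1;-0.133 0.089 0.01 -0.4 -1'
python3 - <<'E'
from h import *
s=get_state();print(s['ee_pos'].round(1),s['ee_rot'].round(4))
for n in('top','scene'):
    p,d=snap(n,n+'4'); w=pts(n,d)
    m=(np.hypot(w[...,0]-532,w[...,1]+279)<60)
    for z0,z1 in((84,97),(43,57)):
        q=w[m&(w[...,2]>z0)&(w[...,2]<z1)]; print(n,z0,len(q),len(q) and (q.mean(0).round(1),np.median(q[:,2]).round(1),cv2.minAreaRect(q[:,:2].astype(np.float32))))
cv2.imwrite('pics/s4c.png',cv2.resize(p[130:260,160:460,::-1],None,fx=2.6,fy=2.6,interpolation=cv2.INTER_CUBIC))
E
```

```text
time_s: 17.6
ee_pos: [532.9, -279.3, 178.7]
ee_rot: [0.02, 1.0, 0.0, 0.0]
wrist_force: [0.4, 0.0, 0.2]
opening: 1.001
time_s: 18.4
ee_pos: [400.3, -191.1, 187.1]
ee_rot: [0.024, 1.0, -0.0, 0.0]
wrist_force: [0.4, -0.9, 0.1]
opening: 1.002
[ 400.3 -191.1  187.1] [ 2.420e-02  9.997e-01 -4.000e-04  3.000e-04]
top 84 245 (array([ 532.1, -277.1,   88.7]), np.float64(88.6), ((531.9275512695312, -277.11865234375), (46.029903411865234, 59.721473693847656), 86.15919494628906))
top 43 336 (array([ 528.9, -271.7,   48.6]), np.float64(48.4), ((532.2698364257812, -277.1828308105469), (74.70178985595703, 100.10995483398438), 87.82872009277344))
scene 84 155 (array([ 538.2, -277.5,   88.9]), np.float64(88.7), ((535.3307495117188, -277.44647216796875), (47.8848876953125, 64.46729278564453), 88.85880279541016))
scene 43 220 (array([ 553.5, -268.9,   49.3]), np.float64(48.7), ((534.8936767578125, -278.62286376953125), (76.03116607666016, 106.13204956054688), 85.93083953857422))
```

View pics/s4c.png

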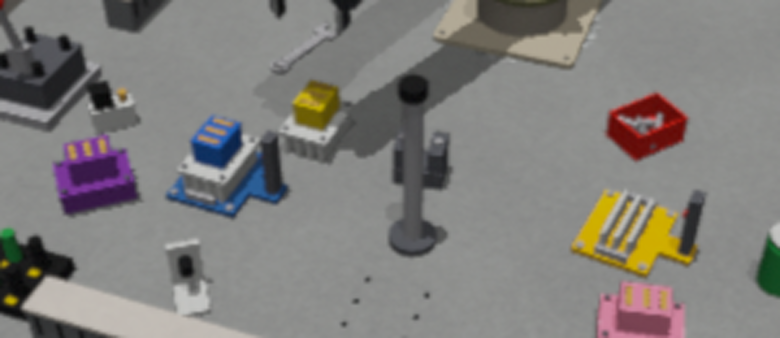

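The blue module sits home in the blue nest (crop (215,165)), with its top at 88.6 mm, the same as the original seated height. The yellow module stands at (315,125) and the yellow nest is empty at (630,230). Now pick the yellow module.

```bash
python3 -m pendant '0 0.001 -0.04 0 -1;0 0.001 -0.08 0 -1;0 0.001 -0.105 0 -1;0 0.001 -0.12 0 -1;0 0.001 -0.128 0 -1;0 0.001 -0.134 0 -1;0 0.001 -0.139 0 -1;0 0.001 -0.141 0 -1;0 0.001 -0.141 0 -1'
python3 -m pendant '0 0 0 0 0;0 0 0 0 0.3;0 0 0 0 1;0 0 0 0 1;0 0 0 0 1;0 0 0 0 1;0 0 0 0 1;0 0 0 0 1' 40
python3 -c "
from h import *
s=get_state();print(s['ee_rot'].round(4),s['qpos'].round(2))"
```

```text
time_s: 19.4
ee_pos: [400.2, -189.8, 45.9]
ee_rot: [0.024, 1.0, 0.0, 0.0]
wrist_force: [-1.0, -1.0, -0.2]
opening: 1.001
time_s: 20.2
ee_pos: [400.2, -189.8, 46.1]
ee_rot: [0.024, 1.0, 0.0, 0.0]
wrist_force: [-1.8, 0.6, 6.0]
opening: 0.53
[2.400e-02 9.997e-01 0.000e+00 2.000e-04] [ 1.21  0.26 -0.93  2.08  0.26  0.92  1.66]
```

```bash
python3 -m pendant '0 0 0.005 0 1;0 0 0.015 0 1;0 0 0.03 0 1;0 0 0.05 0 1;0 0 0.08 0 1;0 0 0.11 0 1;0 0 0.14 0 1;0 0 0.15 0 1;0 0.03 0.15 0 1;0.005 0.07 0.15 0 1' 60
python3 -m pendant '0 0.04 0 0 1;0 0.08 0 -1 1;0 0.12 0 -2 1;0 0.16 0 -3 1;0.005 0.2 0 -4 1;0.01 0.24 0 -5 1;0.02 0.28 0 -5 1;0.03 0.32 0 -5 1;0.035 0.355 0 -5 1;0.04 0.38 0 -5 1'
python3 -m pendant '0 0.009 0 0 1;0 0.009 0 0 1;0 0.009 0 0 1;0 0.009 0 0 1;0 0.009 0 0 1'
python3 -c "
from h import *
s=get_state();print(s['ee_pos'].round(1),s['ee_rot'].round(4),s['qpos'].round(2))"
```

```text
time_s: 21.2
ee_pos: [404.3, -120.1, 195.2]
ee_rot: [0.026, 1.0, 0.0, -0.0]
wrist_force: [0.4, -0.2, -4.5]
opening: 0.53
time_s: 22.2
ee_pos: [439.8, 231.8, 197.0]
ee_rot: [0.068, 0.998, 0.002, -0.001]
wrist_force: [0.6, -1.3, -2.3]
opening: 0.528
time_s: 22.7
ee_pos: [440.3, 238.9, 198.6]
ee_rot: [0.068, 0.998, 0.001, 0.001]
wrist_force: [0.1, -0.5, -3.8]
opening: 0.53
[440.3 238.9 198.6] [6.800e-02 9.977e-01 1.000e-03 6.000e-04] [ 0.57  0.32 -1.32  1.78  0.33  1.29  0.6 ]
```

It fell short because the rows were speed-limited. Make up the rest.

```bash
python3 -m pendant '0.002 0.01 0 0 1;0.004 0.02 0 0 1;0.005 0.0305 0 0 1;0.005 0.0305 0 0 1;0.005 0.0305 0 0 1;0.005 0.0305 0 0 1;0.005 0.0305 0 0 1'
python3 -c "
from h import *
s=get_state();print(s['ee_pos'].round(1),s['ee_rot'].round(4),s['qpos'].round(2))"
```

```text
time_s: 23.4
ee_pos: [445.1, 270.1, 198.7]
ee_rot: [0.067, 0.998, 0.001, 0.0]
wrist_force: [0.6, 0.2, -3.5]
opening: 0.529
[445.1 270.1 198.7] [6.740e-02 9.977e-01 1.200e-03 5.000e-04] [ 0.45  0.38 -1.28  1.74  0.37  1.31  0.52]
```

```bash
python3 -m pendant '0 -0.0005 -0.03 0 1;0 -0.0005 -0.06 0 1;0 -0.0005 -0.085 0 1;0 -0.0005 -0.1 0 1;0 -0.0005 -0.106 0 1;0 -0.0005 -0.106 0 1;0 -0.0005 -0.106 0 1;0 -0.0005 -0.106 0 1'
python3 -m pendant '0 0 -0.002 0 1;0 0 -0.004 0 1;0 0 -0.006 0 1;0 0 -0.008 0 1;0 0 -0.01 0 1;0 0 -0.012 0 1;0 0 -0.012 0 1;0 0 -0.012 0 1'
python3 -c "
from h import *
s=get_state();print(s['ee_pos'].round(1),s['ee_rot'].round(4),s['wrist_force'].round(1),s['moment'].round(2))"
```

```text
time_s: 24.2
ee_pos: [445.5, 270.7, 93.8]
ee_rot: [0.067, 0.998, 0.002, 0.001]
wrist_force: [0.5, -0.8, -3.3]
opening: 0.531
time_s: 25.0
ee_pos: [444.8, 270.4, 80.6]
ee_rot: [0.067, 0.998, 0.001, 0.0]
wrist_force: [-0.1, 0.7, -3.6]
opening: 0.531
[444.8 270.4  80.6] [6.680e-02 9.978e-01 1.400e-03 3.000e-04] [-0.1  0.7 -3.6] [0.06 0.01 0.  ]
```

```bash
python3 -m pendant '0 -0.001 -0.003 0 1;0 -0.001 -0.006 0 1;0 -0.001 -0.009 0 1;0 -0.001 -0.012 0 1;0 -0.001 -0.015 0 1;0 -0.001 -0.018 0 1;0 -0.001 -0.02 0 1;0 -0.001 -0.022 0 1;0 -0.001 -0.022 0 1'
python3 -m pendant '0 0 -0.0007 0 1;0 0 -0.0014 0 1;0 0 -0.002 0 1;0 0 -0.0027 0 1;0 0 -0.0027 0 1'
```

```text
time_s: 25.9
ee_pos: [444.7, 269.3, 58.4]
ee_rot: [0.067, 0.998, 0.001, 0.0]
wrist_force: [0.8, -0.5, -2.8]
opening: 0.533
time_s: 26.4
ee_pos: [444.9, 269.4, 56.2]
ee_rot: [0.067, 0.998, 0.001, 0.0]
wrist_force: [-1.2, -1.0, 1.3]
opening: 0.527
```

Touchdown at the expected height. Settle, release, rise, and move aside for a clear view.

```bash
python3 -m pendant '0 0 -0.0005 0 1;0 0 -0.0005 0 0;0 0 -0.0005 0 -0.5;0 0 -0.0005 0 -1;0 0 -0.0005 0 -1;0 0 0.01 0 -1;0 0 0.04 0 -1;0 0 0.08 0 -1;0 0 0.12 0 -1;0 0 0.14 0 -1'
python3 -m pendant '0 -0.04 0 0 -1;-0.01 -0.08 0 0 -1;-0.02 -0.12 0 0 -1;-0.02 -0.16 0 0 -1;-0.02 -0.2 0 0 -1;-0.02 -0.2 0 0 -1;-0.02 -0.2 0 0 -1;-0.02 -0.2 0 0 -1'
python3 - <<'E'
from h import *
s=get_state();print(s['time_s'],s['ee_pos'].round(1))
P={n:snap(n,n+'5') for n in('top','scene')}
p,d=P['top'];w=pts('top',d)
for c in((532,-279),(445,270)):
    m=(np.hypot(w[...,0]-c[0],w[...,1]-c[1])<60)
    for z0,z1 in((84,97),(43,57)):
        q=w[m&(w[...,2]>z0)&(w[...,2]<z1)]; print(c,z0,len(q),len(q) and (q.mean(0).round(1),np.median(q[:,2]).round(1),cv2.minAreaRect(q[:,:2].astype(np.float32))))
p0=np.load('pics/top0.npz')['p'];
s=P['scene'][0]
cv2.imwrite('pics/f5.png',np.vstack([cv2.resize(p[140:250,170:490,::-1],(780,268),interpolation=cv2.INTER_CUBIC),cv2.resize(s[140:270,160:480,::-1],(780,317),interpolation=cv2.INTER_CUBIC)]))
E
```

```text
time_s: 27.4
ee_pos: [445.4, 270.6, 199.8]
ee_rot: [0.066, 0.998, 0.002, 0.002]
wrist_force: [0.4, -0.4, 0.4]
opening: 1.0
time_s: 28.2
ee_pos: [424.9, 70.4, 196.3]
ee_rot: [0.066, 0.998, 0.001, 0.001]
wrist_force: [0.6, 0.4, -0.4]
opening: 1.0
28.2 [424.9  70.4 196.3]
(532, -279) 84 242 (array([ 531.8, -277.2,   88.5]), np.float64(88.5), ((532.8257446289062, -277.24688720703125), (45.41407775878906, 59.754547119140625), 89.57123565673828))
(532, -279) 43 339 (array([ 529.7, -271.2,   48.6]), np.float64(48.4), ((532.5560913085938, -277.3017883300781), (73.86038208007812, 101.01656341552734), 88.60691833496094))
(445, 270) 84 255 (array([444.8, 270.1,  89.1]), np.float64(89.1), ((445.62200927734375, 270.6403503417969), (46.81587600708008, 59.86487579345703), 83.4918212890625))
(445, 270) 43 364 (array([444.8, 265.4,  49. ]), np.float64(48.8), ((445.0376892089844, 270.05078125), (74.5427474975586, 99.48272705078125), 81.82051086425781))
```

View pics/f5.png

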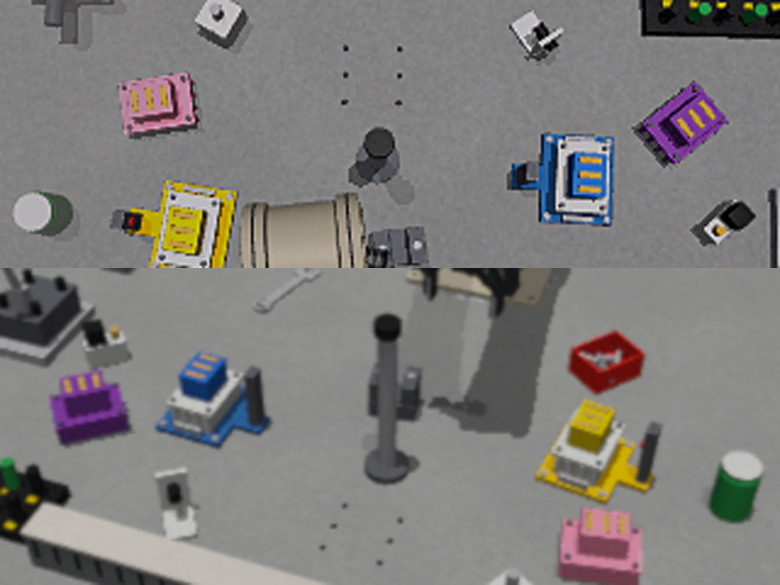

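Both modules are home in their own nests: blue at top crop (590,175), yellow at (183,230). Their top heights match the starting seated heights, and the bystanders look unmoved. Hand in.

```bash
python3 -c "from rig import *; print(close_job())"
```

```text
the job is handed in; nothing more can be done
None
```

The modules are swapped: blue now sits in the blue nest and yellow in the yellow nest, and the job is handed in. I stood the yellow module on a clear patch at about (400, -190) mm, moved the blue one across in front of the column, then seated the yellow one. It took about 28 s of the 72 s allowed.

**Last checks:**
- **Seating:** block tops read 88.5 mm (blue) and 89.1 mm (yellow), against 88.6 and 88.9 mm for the seated modules at the start. Centres are within about 2 mm of the starting seated positions.
- **Forces:** readings at the end of each move stayed below about 8 N, and the fins went into both combs without noticeable contact.
- **Surroundings:** the bystanders and the pink and purple look-alikes look unmoved in the pictures. I checked them by eye only.
- **Robot:** the gripper was open and clear of everything at hand-in.

**Disagreements:**
- **Cameras:** the scene camera read about 3–6 mm more in x than the top camera. I went by the top camera and the gripped positions.
- **Short move:** the second carry stopped about 30 mm short because it was speed-limited. I corrected it before lowering.

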